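# Find the balance point of a swing arm on a knife edge and mark it with its hanger clip

### The arm

A 6-joint arm with a two-finger parallel gripper is mounted at the origin on a cart in front of the work surface, level with it; the furniture and walls round the work are solid. World frame = base frame: x ahead of the robot, y to its left, z up, the work surface at z = 0. Lengths are in m, angles in rad, forces in N, time in s.
With the tool pointing down it reaches from about 0.3 to 0.85 m from the base axis. Payload 5.4 kg.
Tool frame: the origin (TCP) lies on the centre line of the jaws, within the pads' length; the fingertips stand 22 mm ahead of it and the grasp point (between the pads) lies 3 mm ahead of it (env.tcp_to_tips is the distance from the TCP to the fingertips, in m); z points along the fingers, y is the line along which they close (so a half turn about z gives the same grasp; the last joint's range is limited). The gripper opens to 85 mm and grips with 20 to 120 N. Pads are 22 mm wide; open, the fingers measure 114 mm over their backs; the gripper's body (76 mm by 85 mm) begins 54 mm behind the grasp point. The pads swing forward as they close: fully open they stand 13 mm farther back than shut.
Start: joints at [-1.534, 0.158, 1.597, -0, 1.386, -0.21], TCP at [0.14, -0.558, 0.253] pointing down, gripper open.
Joint ranges: [-2.91, 2.91], [-0.94, 2.29], [0.18, 2.7], [-1.29, 4.43], [0.17, 2.64], [-3, 3]. Speed limits (rad/s): [2.57, 2.57, 3.14, 3.14, 3.14, 3.14].

### API

Orientations are given as a unit quaternion [x, y, z, w].
In Python, from cell import env gives the robot as it stands.
- The arm moves only by the shell command python3 -m jog 'ROWS' [FORCE]. ROWS is JSON, a list of rows, each a list of 7 numbers: the opening, from 0 (shut) to 1 (fully open), then the shift along the tool's x, y, z in mm, then the turn, a rotation vector about the tool's x, y, z in degrees. A call has exactly 10 rows; each row is the pose to reach, as a shift and turn from the pose commanded when the call began, along the tool's axes at that moment; what a row does not reach only later rows make up. A row lasts 1/12 s, in which the tool goes at most 41.7 mm and 7.16 degrees, less where a joint would pass 70% of its speed; a pose out of reach is approached as far as the arm can. A call with a gripper value outside its range is refused whole. The fingers move at their own pace and stop on an object; FORCE is the grip in N (left out, the last holds). Time passes only in rows, so rows that repeat a pose let the fingers close, or fill a call up. It gives the time, the measured TCP pose, the force, the opening and the grip force at its end, in the units of the state.
- env.state(): the state, without advancing time (a new reading comes with each control period).
- env.camera(name): name is "scene" or "top"; returns (picture, depth): 420x560x3 uint8, red, green, blue; 420x560 float32, m along the optical axis (not along the pixel's ray), 0 where there is no reading.
- env.calibration(name): a dict with "fx", "fy", "cx", "cy" (pixels), "world_from_camera" (4x4, takes a point from camera to world coordinates). Camera axes: x right, y up, looking along -z (the intrinsics and any distortion apply to the point x, -y, -z); pixel columns grow to the right and rows downward; lengths in m; the calibration is good to about 2 mm. A picture is of the moment at which its call begins. calibration takes no time and is no camera call.
- env.hand_in(): hands the job in; it is judged then, once.
The state is a dict: "time": time; "joint_pos": joint angles; "joint_velocities": joint speeds; "effort": joint torques, N m; "tool_pos": TCP position; "tool_rot": TCP orientation; "contact_force": force on the tool from outside, world axes, zero at the start; "torque": the same for the moment, N m; "opening": opening from 0.0 (shut) to 1.0 (fully open); "gripper_force": force on a finger pad.
Only numpy, scipy, OpenCV 4.12 (cv2) and the standard library are available. Lean on these libraries where they do the work, as an engineer would, in place of code of your own. Each camera call takes 0.05 s, during which the arm holds its last target. There are 200 camera calls.

### The job

The rebuilt swing arm of the sample changer lies tipped on the knife-edge stand, its housing end down on a rest post. Slide it gently lengthwise over the edge, a little at a time, until it balances level on the edge by itself; then mark that balance point by setting the hanger clip astride the bar, directly above the edge and fully seated, and leave the arm balanced there with the clip on it. Do not press hard on the knife edge, and leave the other things where they are.

Things in the scene. Friction and masses are not known exactly. Their poses are not given: they have to be found in the camera images.
- stand: Grey knife-edge stand, fixed to the bench, 84 x 176 mm, 57 mm high. Origin: centre of its underside, on the bench; its y axis runs along the swing arm, its x axis along the knife edge. Four guide pins (5 mm thick, tops at z = 57 mm) at x = +-16, y = +-20 mm keep the bar from sliding off sideways, with 1.5 mm play on each side
- edge (a point): Middle of the top of the knife edge: an upright steel blade across the stand, 40 mm long, its top a narrow land 5 mm wide (along the swing arm), 50 mm above the bench. Axes as the stand's. The edge is delicate: no more than 20 N may press on it (the arm itself weighs 3 to 4 N), so set the clip down slowly
- post_housing_side (a point): Rest post (13 mm across) 60 mm from the edge on the side of the arm's housing (stand's +y): a soft damped plunger with a rubber cap, its top 49.4 mm above the bench when free, just short of a level bar, and 45.8 mm when pressed home (this point). An arm off balance lies on a post, tilted about 0.066 rad
- post_nozzle_side (a point): The same, 60 mm from the edge on the side of the arm's nozzle block (stand's -y)
- swing_arm: Loose aluminium bar 24 mm wide (x), 300 mm long (y), 10 mm thick, 0.3 to 0.4 kg, white housing at +y, nozzle block at -y. Origin: middle of its flat underside. Housing contents vary: the balance point lies an unknown 20 to 60 mm from the middle towards the housing. It starts with its middle within 8 mm of the edge, housing down: move it towards its nozzle. Stays level over only some 5 mm of travel
- housing_end (a point): Middle of the flat outer end face of the white drive housing (36 x 50 x 26 mm, arm's y = 105 to 155 mm, z = 2 to 28 mm), at the arm's y = 155, z = 15 mm. A face to push against; sliding takes 1 to 3 N. A finger that stays in contact holds the arm up by friction: draw back to see how it tips; it rocks for a second or two before it is still
- nozzle_end (a point): Middle of the flat outer end face of the grey nozzle block (28 x 26 x 22 mm, arm's y = -126 to -152 mm; thin nozzle reaching 18 mm below the bar, stub on top to z = 34 mm), at the arm's y = -152, z = 13 mm. A face to push against
- clip: Loose steel hanger clip, 30 g: a saddle 16 mm long (y), 34 mm wide (x), inside 27.5 mm (1.75 mm play each side on the bar), two legs 9 mm deep, flared below to 38 mm. Origin: middle of the seat face (underside of the bridge), which lies on the bar's top when seated, 9 mm above the bench at the start. Either way round is right
- lug (a point): Point to grip, 22 mm above the clip's seat face, in its upright lug with an eye hole: 10 mm thick (clip's x; grip across this), 22 mm wide (y), its top 34 mm above the seat face
- beaker: Bystander: glass beaker, 51 mm wide, 68 mm high. Origin: centre of its underside
- septa_jar: Bystander: small white screw jar with a lid, 53 mm wide, 50 mm high. Origin: centre of its underside
- wash_bottle: Bystander: wash bottle with a bent spout, body 62 mm wide, 207 mm high. Origin: centre of its underside
- label_tape: Bystander: roll of white label tape lying flat, 58 mm wide, 19 mm high. Origin: centre of its underside
Not all that is in view belongs to the job. Several things have the shape of the clip; the one meant has the colours described above.

How it is judged:
On the way:
1. the swing arm balances level on the knife edge by itself, free of the robot, before the clip is put on (angle between swing_arm's own z axis and vertical below 0.03 rad and z of swing_arm in the frame of edge between -0.003 and 0.003 m and contact force between swing_arm and the fingers below 0.02 N and contact force between swing_arm and the arm below 0.02 N and horizontal distance between clip and edge above 0.03 m), for 0.8 s.
At the end, for the whole second after the job is handed in: The swing arm rests level on the knife edge (tilt under 0.03 rad, at rest); the clip sits astride the bar, seated on it (within 2 mm, centred across it within 3 mm, in line with it), its middle within 5 mm of the middle of the edge along the bar; everything released (angle between swing_arm's own z axis and vertical below 0.03 rad and z of swing_arm in the frame of edge between -0.003 and 0.003 m and linear speed of each of swing_arm, clip below 0.02 m/s and z of clip in the frame of swing_arm between 0.008 and 0.012 m and x of clip in the frame of swing_arm between -0.003 and 0.003 m and angle between the y axis of clip and the y axis of swing_arm, either way round below 0.25 rad and angle between the z axis of clip and the z axis of swing_arm, either way round below 0.08 rad and y of clip in the frame of edge between -0.005 and 0.005 m); the robot touches nothing.
It fails at once if the arm is pressed on the stand with more than 20 N (blunts the knife edge) (contact force between swing_arm and stand above 20 N).
It fails at once if the swing arm falls off the knife edge (height (world z) of swing_arm below 0.035 m).
It fails at once if a bystander is shoved or tipped (distance of any of beaker, septa_jar, wash_bottle, label_tape from where it was at the start of the episode above 0.02 m).
It also fails if it takes over 72 s, if anything falls off the work surface, if the arm or the gripper's body presses on something with over 40 N, if the wrist force passes 120 N, or if a joint passes its speed limit or range.

## Working session

There is one attempt and no reset: what is moved stays moved. The work goes in short steps, Python scripts to look and compute and a shell command to move; the robot and the scene stay as the last step left them, time stands still between calls to the robot, and variables do not carry over. Pictures are saved under pics/ and viewed, at most 10 in all, crops included, and the job is handed in when it is done.

```bash
ls; mkdir -p pics; python3 - <<'E'
from cell import env
import cv2,numpy as np
for n in("scene","top"):
    p,d=env.camera(n); cv2.imwrite(f"pics/{n}0.png",cv2.cvtColor(p,cv2.COLOR_RGB2BGR)); np.savez(f"{n}0.npz",p=p,d=d)
    c=env.calibration(n); print(n,{k:np.round(v,4).tolist() for k,v in c.items()})
s=env.state();print(s)
E
```

```text
pics
scene {'fx': 449.1841, 'fy': 449.1841, 'cx': 291.0903, 'cy': 211.5895, 'world_from_camera': [[-0.687, 0.5326, -0.4943, 0.1546], [-0.7267, -0.4977, 0.4735, 0.5022], [0.0061, 0.6845, 0.729, 0.707], [0.0, 0.0, 0.0, 1.0]]}
top {'fx': 402.3482, 'fy': 402.3482, 'cx': 278.5162, 'cy': 210.5553, 'world_from_camera': [[0.0273, 0.9941, -0.1046, 0.4976], [-0.999, 0.0309, 0.0335, 0.117], [0.0366, 0.1036, 0.9939, 0.9271], [0.0, 0.0, 0.0, 1.0]]}
{'time': 0.1, 'joint_pos': array([-1.53410489e+00,  1.58966168e-01,  1.59811961e+00,  4.65030687e-05,
        1.38621217e+00, -2.10091328e-01]), 'joint_velocities': array([-0.00028709, -0.00270254, -0.00296677, -0.00253173,  0.00091649,
        0.00042159]), 'effort': array([-7.30602369e-04, -3.96993041e+01, -3.32338464e+01, -2.20551487e-04,
        4.21576508e-03,  1.59203535e-05]), 'tool_pos': array([ 0.14044225, -0.55706056,  0.25241983]), 'tool_rot': array([ 9.92397104e-01,  1.23074207e-01,  9.65988452e-05, -8.47464458e-04]), 'contact_force': array([ 0.0304989 , -0.01582228,  0.79002412]), 'torque': array([ 0.00655264, -0.04160254, -0.01342756]), 'gripper_force': 0.0, 'opening': 1.0013177554964858}
```

View pics/scene0.png

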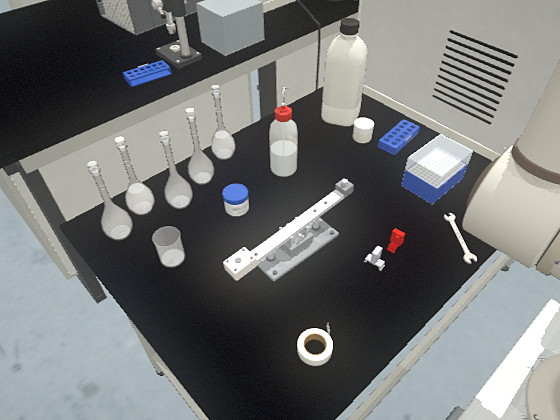

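View pics/top0.png

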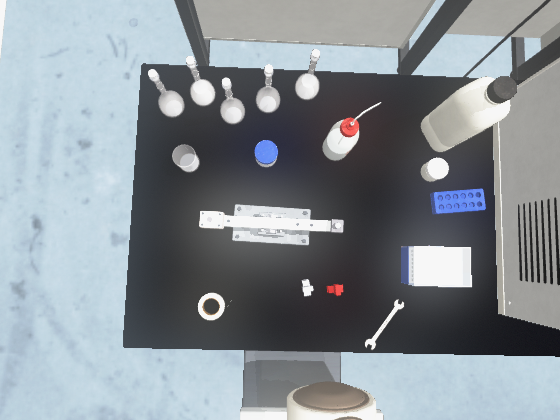

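The scene shows the arm tipped with its housing at left. In the top view the housing is near (211,220), the nozzle block near (337,226), the steel clip near (307,288) and the red decoy at (335,290). Next I'll turn these into world positions.

```bash
cat > h.py <<'E'
import numpy as np,cv2
from cell import env
def world(n,d):
    c=env.calibration(n); v,u=np.mgrid[:420,:560]
    P=np.stack([(u-c["cx"])/c["fx"]*d,-(v-c["cy"])/c["fy"]*d,-d],-1)
    T=np.array(c["world_from_camera"]); return P@T[:3,:3].T+T[:3,3]
def ray(n,u,v,z):
    c=env.calibration(n);T=np.array(c["world_from_camera"])
    r=T[:3,:3]@np.array([(u-c["cx"])/c["fx"],-(v-c["cy"])/c["fy"],-1]);o=T[:3,3]
    return o+r*(z-o[2])/r[2]
E
python3 - <<'E'
from h import *
big=[]
for n,(u0,u1,v0,v1) in dict(top=(190,350,195,305),scene=(215,415,170,280)).items():
    f=np.load(f"{n}0.npz");W=world(n,f["d"]);p=f["p"]
    big.append(cv2.resize(cv2.cvtColor(p[v0:v1,u0:u1],cv2.COLOR_RGB2BGR),(760,int(760*(v1-v0)/(u1-u0))),interpolation=cv2.INTER_CUBIC))
    def rep(name,m):
        m=m&(f["d"]>0);Q=W[m]
        r=cv2.minAreaRect(Q[:,:2].astype(np.float32)*1000)
        print(n,name,m.sum(),np.round(Q.mean(0),4),Q[:,2].min().round(4),Q[:,2].max().round(4),np.round(r[0],1),np.round(r[1],1),round(r[2],2))
    R=(W[...,1]>-.05)&(W[...,1]<.33)&(W[...,0]>.38)&(W[...,0]<.56)
    z=W[...,2]
    rep("bar+",R&(z>.047)); rep("stand",R&(z>.008)&(z<.035))
    rep("house",R&(z>.047)&(W[...,1]>.225))
    rgb=p.astype(int);grey=(rgb.max(2)-rgb.min(2)<40)&(rgb.min(2)>70)
    C=(W[...,0]>.25)&(W[...,0]<.38)&(W[...,1]>-.02)&(W[...,1]<.1)
    rep("clip",C&grey&(z>.006)); rep("cliptop",C&grey&(z>.033));rep("bench",C&~grey)
    # bar profile along y
    for y in np.arange(-.04,.3,.02):
        m=R&(z>.045)&(abs(W[...,1]-y)<.005)
        if m.sum()>3:print(round(y,2),np.round(np.median(W[m][:,0]),4),np.round(np.median(W[m][:,2]),4),m.sum())
h=max(i.shape[0] for i in big)
cv2.imwrite("pics/crop_t.png",big[0]);cv2.imwrite("pics/crop_s.png",big[1])
E
```

```text
top bar+ 803 [0.5538 0.0951 0.0649] 0.0474 0.0957 [551.1 103.9] [ 17.6 306. ] 0.04
top stand 1170 [0.5012 0.1066 0.014 ] 0.008 0.0349 [477.  113.4] [170.2 311. ] 7.13
top house 90 [0.5534 0.2409 0.0668] 0.0474 0.0713 [553.2 241.6] [11.7 30.5] 0.3
top clip 2401 [0.2874 0.0272 0.3289] 0.2423 0.3738 [282.8  29.3] [ 32.8 102.9] 14.18
top cliptop 2401 [0.2874 0.0272 0.3289] 0.2423 0.3738 [282.8  29.3] [ 32.8 102.9] 14.18
top bench 2400 [0.33   0.0399 0.0005] -0.006 0.3485 [330.  40.] [ 99.9 120. ] 0.02
-0.04 0.5512 0.0844 36
-0.02 0.5536 0.0685 38
0.0 0.5532 0.0676 29
0.02 0.5537 0.0653 24
0.04 0.5543 0.0638 23
0.06 0.5538 0.0626 25
0.08 0.5544 0.0614 30
0.1 0.5527 0.0592 31
0.12 0.4976 0.9271 1007
0.14 0.5551 0.0572 20
0.16 0.5556 0.0552 19
0.18 0.5562 0.0538 16
0.2 0.5567 0.0523 18
0.22 0.5529 0.0681 34
0.24 0.5545 0.0674 27
0.26 0.5541 0.0662 5
scene bar+ 1191 [0.5525 0.1106 0.0624] 0.0471 0.0957 [551.4 105.3] [306.7  17. ] 89.98
scene stand 1931 [0.4979 0.1106 0.0159] 0.008 0.035 [479.5 114.7] [176.1 312.7] 7.23
scene house 224 [0.5516 0.2423 0.0618] 0.0472 0.0702 [553.5 241.9] [12.9 33.5] 0.05
scene clip 4654 [0.267  0.0433 0.364 ] 0.2499 0.4732 [273.8  34.8] [47.5 88.2] 0.03
scene cliptop 4654 [0.267  0.0433 0.364 ] 0.2499 0.4732 [273.8  34.8] [47.5 88.2] 0.03
scene bench 3195 [0.327  0.0418 0.0013] -0.0193 0.3743 [315.3  40. ] [129.3 120. ] 0.04
-0.04 0.5471 0.0803 46
-0.02 0.5511 0.0705 67
0.0 0.552 0.0667 33
0.02 0.5525 0.0648 35
0.04 0.5514 0.0634 33
0.06 0.5516 0.0611 30
0.08 0.5518 0.0599 40
0.1 0.5512 0.0575 40
0.12 0.5522 0.0567 41
0.14 0.5534 0.0556 30
0.16 0.5538 0.0542 29
0.18 0.5553 0.0534 28
0.2 0.5543 0.0505 23
0.22 0.549 0.0663 66
0.24 0.5495 0.0651 68
0.26 0.5524 0.0611 35
```

View pics/crop_t.png

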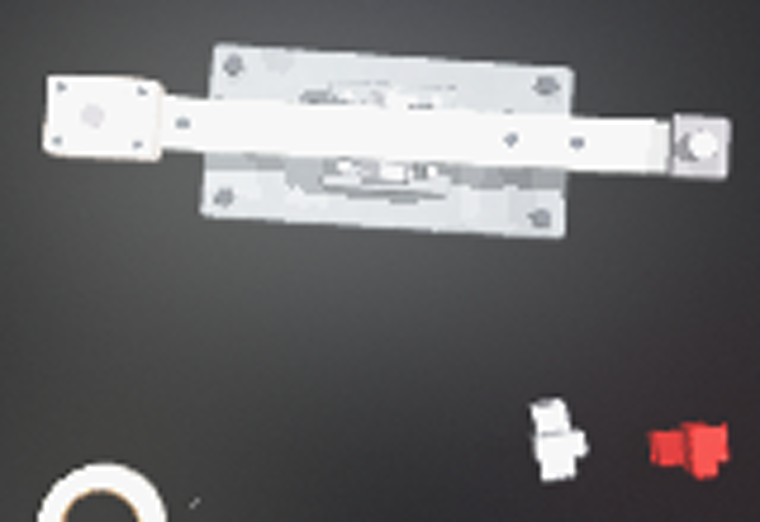

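View pics/crop_s.png

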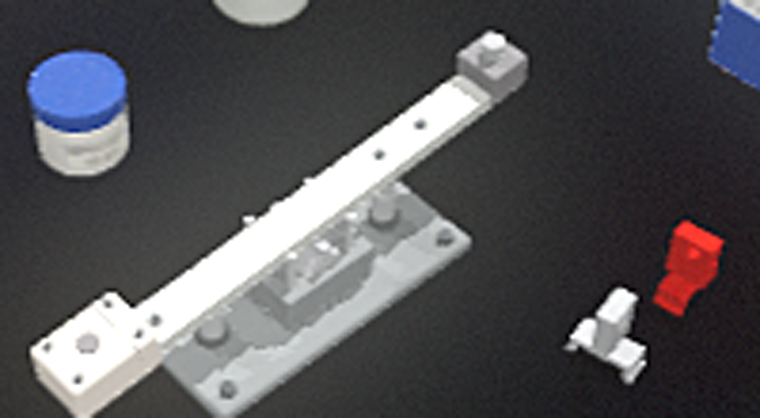

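The crops show the arm tipped housing-down on the stand. The clip is at about top (307,288), upright, with its legs spread along image vertical. My mask windows cut part of the stand and missed the clip, so I'll redo them.

```bash
python3 - <<'E'
from h import *
for n in("top","scene"):
    f=np.load(f"{n}0.npz");W=world(n,f["d"]);p=f["p"].astype(int);X,Y,z=[W[...,i] for i in range(3)]
    def rep(name,m):
        m=m&(f["d"]>0);Q=W[m];r=cv2.minAreaRect(Q[:,:2].astype(np.float32)*1000)
        print(n,name,m.sum(),np.round(Q.mean(0),4),np.round(np.percentile(Q[:,2],[2,98]),4),np.round(r[0],1),np.round(r[1],1),round(r[2],2))
    R=(Y>-.09)&(Y<.32)&(X>.48)&(X<.64)
    rep("stand",R&(z>.004)&(z<.03)&(Y>-.0)&(Y<.21)); rep("all",R&(z>.045))
    rep("house",R&(z>.04)&(Y>.222)); rep("nozz",R&(z>.07)&(Y<-.0))
    xs=[]
    for y in np.arange(-.06,.3,.02):
        m=R&(z>.045)&(abs(Y-y)<.006)
        if m.sum()>3:
            q=W[m];xs.append((round(y,2),*np.round(np.percentile(q[:,0],[2,98]).mean(),4).reshape(1),np.round(np.median(q[:,2]),4)))
    print(*[tuple(map(float,t)) for t in xs])
    grey=(p.max(2)-p.min(2)<40)&(p.min(2)>60)
    C=(X>.32)&(X<.47)&(Y>-.03)&(Y<.12)&grey
    rep("clip",C&(z>.004));rep("bridge",C&(z>.007)&(z<.018));rep("lug",C&(z>.035))
    v,u=np.nonzero(C&(z>.004));print(u.min(),u.max(),v.min(),v.max())
E
```

```text
top stand 1642 [0.5601 0.1027 0.0096] [0.0059 0.0136] [568.8 101.6] [175.9 134.9] 87.8
top all 1849 [0.562  0.1109 0.0641] [0.0504 0.0858] [562.2 104.2] [306.7  39.7] 89.34
top house 281 [0.5649 0.2391 0.0675] [0.0626 0.0714] [564.8 240. ] [35.7 35.1] 1.25
top nozz 180 [ 0.5584 -0.0341  0.0843] [0.0708 0.0953] [558.3 -27.5] [27.8 43.1] 2.0
(-0.04, 0.5587, 0.0846) (-0.02, 0.5588, 0.0691) (0.0, 0.5597, 0.0673) (0.02, 0.5598, 0.0652) (0.04, 0.5607, 0.064) (0.06, 0.5604, 0.0623) (0.08, 0.5613, 0.0613) (0.1, 0.5613, 0.0592) (0.12, 0.5335, 0.9271) (0.14, 0.5627, 0.0573) (0.16, 0.5634, 0.0553) (0.18, 0.5639, 0.0539) (0.2, 0.5646, 0.0522) (0.22, 0.5651, 0.0689) (0.24, 0.5654, 0.0676) (0.26, 0.5656, 0.0656)
top clip 133 [0.4233 0.0199 0.0248] [0.0094 0.0444] [422.6  19.7] [34.6 21.1] 6.39
top bridge 71 [0.4237 0.0197 0.0127] [0.0093 0.0155] [422.4  20.2] [34.4 16.6] 8.51
top lug 50 [0.4221 0.0195 0.0422] [0.0384 0.0446] [421.9  19.5] [10.  21.2] 9.49
302 312 279 295
scene stand 1658 [0.5422 0.112  0.011 ] [0.0053 0.028 ] [562.4 102.6] [177.3  86.1] 87.28
scene all 2308 [0.56   0.1237 0.0623] 
[... 157 characters left out ...]
2 -0.0309  0.0822] [0.0713 0.0941] [559.5 -31.8] [29.2 31.1] 0.13
(-0.04, 0.5589, 0.0828) (-0.02, 0.5589, 0.071) (0.0, 0.5601, 0.0662) (0.02, 0.5599, 0.0649) (0.04, 0.5605, 0.0635) (0.06, 0.5614, 0.0621) (0.08, 0.5604, 0.0605) (0.1, 0.5597, 0.0586) (0.12, 0.5622, 0.0573) (0.14, 0.563, 0.0561) (0.16, 0.5638, 0.0546) (0.18, 0.5639, 0.0533) (0.2, 0.565, 0.0519) (0.22, 0.5644, 0.0681) (0.24, 0.5648, 0.0668) (0.26, 0.5652, 0.0623)
scene clip 227 [0.4203 0.0222 0.0237] [0.0057 0.0431] [422.1  20.3] [33.4 24.3] 13.0
scene bridge 98 [0.42   0.0215 0.0122] [0.0078 0.0173] [422.   20.9] [34.2 20.5] 18.78
scene lug 66 [0.4223 0.0212 0.0412] [0.0367 0.0438] [422.8  20.1] [10.2 24.4] 8.64
366 384 246 269
```

```bash
cat >> h.py <<'E'
from scipy.spatial.transform import Rotation as Ro
def to(x,y,z,yaw=None):
    "shift (mm) in tool axes to world TCP target; yaw = world angle (deg) wanted for tool y, tool down"
    s=env.state();R=Ro.from_quat(s["tool_rot"]);o="shift "+str(np.round(R.inv().apply(np.array([x,y,z])-s["tool_pos"])*1000,1))
    if yaw is not None:
        a=np.radians(yaw);ty=np.array([np.cos(a),np.sin(a),0]);tz=np.array([0,0,-1.]);G=Ro.from_matrix(np.stack([np.cross(ty,tz),ty,tz],1))
        o+=" turn "+str(np.round(np.degrees((R.inv()*G).as_rotvec()),1))
    print(o,"pos",np.round(s["tool_pos"],4),"t",round(s["time"],2),"F",np.round(s["contact_force"],1),"tips",env.tcp_to_tips)
E
python3 -m jog '[[0,62,-71,0,0,0,-7],[0,124,-142,0,0,0,-14],[0,186,-213,0,0,0,-21],[0,248,-284,0,0,0,-28],[0,310,-355,0,0,0,-35],[0,372,-426,0,0,0,-42],[0,434,-497,0,0,0,-49],[0,496,-568,0,0,0,-56],[0,558,-639,0,0,0,-63],[0,620,-713,0,0,0,-70]]' 40
python3 - <<'E'
from h import *
to(.568,.285,.2,-1.5)
f=np.load("top0.npz");W=world("top",f["d"]);X,Y,z=[W[...,i] for i in range(3)]
for n in("top","scene"):
    f=np.load(f"{n}0.npz");W=world(n,f["d"]);X,Y,z=[W[...,i] for i in range(3)]
    g=f["p"].min(2)>80
    m=((X>.505)&(X<.625)&(z>.004)&(z<.015)&(Y>-.01)&(Y<.22)&g).astype(np.uint8)
    k,l,st,_=cv2.connectedComponentsWithStats(m)
    Q=W[m>0];r=cv2.minAreaRect(Q[:,:2].astype(np.float32)*1000);print(n,r)
E
```

```text
time: 0.93
tool_pos: [0.3296, -0.1842, 0.2531]
tool_rot: [0.741, 0.672, 0.0, 0.0]
contact_force: [1.5, 0.5, -0.1]
opening: 0.006
gripper_force: 0.0
shift [490.1 191.8  53.1] turn [ 0.   0.  -4.1] pos [ 0.3296 -0.1842  0.2531] t 0.93 F [ 1.5  0.5 -0.1] tips 0.022
top ((562.64892578125, 102.24513244628906), (180.0424041748047, 96.64823150634766), 83.36589050292969)
scene ((562.420654296875, 102.58549499511719), (177.30943298339844, 86.10912322998047), 87.28450775146484)
```

```bash

python3 -m jog '[[0,40,16,0,0,0,-2],[0,80,31,0,0,0,-4],[0,118,46,0,0,0,-4],[0,157,61,0,0,0,-4],[0,196,77,0,0,0,-4],[0,234,92,0,0,0,-4],[0,272,107,0,0,0,-4],[0,310,122,0,0,0,-4],[0,349,137,0,0,0,-4],[0,387,152,0,0,0,-4]]'
python3 -c "
from h import *
to(.568,.285,.070,-1.5)"
```

```text
time: 1.77
tool_pos: [0.5203, 0.1856, 0.2527]
tool_rot: [0.718, 0.696, -0.0, -0.0]
contact_force: [0.7, -0.5, 0.3]
opening: -0.001
gripper_force: 0.0
shift [100.9  44.7 182.7] turn [-0.   0.  -0.3] pos [0.5203 0.1856 0.2527] t 1.77 F [ 0.7 -0.5  0.3] tips 0.022
```

```bash

python3 -m jog '[[0,34,15,0,0,0,0],[0,68,30,0,0,0,0],[0,101,45,0,0,0,0],[0,101,45,38,0,0,0],[0,101,45,76,0,0,0],[0,101,45,114,0,0,0],[0,101,45,150,0,0,0],[0,101,45,183,0,0,0],[0,101,45,183,0,0,0],[0,101,45,183,0,0,0]]'
python3 -c "
from h import *
to(.5665,.266,.070,-1.5)"
```

```text
time: 2.6
tool_pos: [0.5665, 0.2822, 0.0682]
tool_rot: [0.718, 0.696, -0.002, -0.001]
contact_force: [0.7, 0.1, 0.7]
opening: -0.004
gripper_force: 0.0
shift [-16.2   0.5  -1.7] turn [-0.3  0.1 -0.4] pos [0.5665 0.2822 0.0682] t 2.6 F [0.7 0.1 0.7] tips 0.022
```

```bash
cat > tilt.py <<'E'
from h import *
f,d=env.camera("top");W=world("top",d);X,Y,z=[W[...,i] for i in range(3)]
m=(abs(X-.5625)<.007)&(z>.045)&(z<.09)&(Y>-.12)&(Y<.22)&(d>0)
q=W[m]
# bar top: fit between nozzle block and housing, robustly
b=q[(q[:,2]<.075)&(abs(q[:,1]-.1)<.05)]
a=np.polyfit(b[:,1],b[:,2],1)
N=W[(abs(X-.558)<.02)&(z>.056)&(Y<.06)&(Y>-.16)&(d>0)&(z<.12)]
print("tilt",a[0].round(4),"z@edge",np.polyval(a,.1025).round(4),"nozzle end y",np.percentile(N[:,1],1).round(4))
s=env.state();print("tcp",np.round(s["tool_pos"],4),"F",np.round(s["contact_force"],1),"t",round(s["time"],2))
E
python3 tilt.py
python3 -m jog '[[0,-5,0,0,0,0,0],[0,-10,0,0,0,0,0],[0,-13,0,0,0,0,0],[0,-15,0,0,0,0,0],[0,-17,0,0,0,0,0],[0,-19,0,0,0,0,0],[0,-21,0,0,0,0,0],[0,-23,0,0,0,0,0],[0,-25,0,0,0,0,0],[0,-27,0,0,0,0,0]]'
python3 tilt.py
```

```text
tilt -0.0687 z@edge 0.0597 nozzle end y -0.0481
tcp [0.5687 0.2829 0.0712] F [ 0.3 -0.1  0.4] t 2.65
time: 3.48
tool_pos: [0.5677, 0.256, 0.0706]
tool_rot: [0.718, 0.696, 0.0, -0.0]
contact_force: [0.2, 5.7, 3.4]
opening: -0.002
gripper_force: 2.6
tilt -0.1022 z@edge 0.0608 nozzle end y -0.0598
tcp [0.5677 0.2555 0.0705] F [0.5 5.1 2. ] t 3.53
```

```bash

python3 -m jog '[[0,2,0,0,0,0,0],[0,5,0,0,0,0,0],[0,5,0,0,0,0,0],[0,5,0,0,0,0,0],[0,5,0,0,0,0,0],[0,5,0,0,0,0,0],[0,5,0,0,0,0,0],[0,5,0,0,0,0,0],[0,5,0,0,0,0,0],[0,5,0,0,0,0,0]]'
python3 tilt.py
python3 - <<'E'
from h import *
p,d=env.camera("scene");cv2.imwrite("pics/s1.png",cv2.resize(cv2.cvtColor(p[150:300,180:400],cv2.COLOR_RGB2BGR),(792,540),interpolation=cv2.INTER_CUBIC))
E
```

```text
time: 4.37
tool_pos: [0.5677, 0.2607, 0.0703]
tool_rot: [0.718, 0.696, -0.0, 0.0]
contact_force: [-0.3, 0.1, -0.2]
opening: 0.002
gripper_force: 0.0
tilt -0.0762 z@edge 0.0599 nozzle end y -0.0613
tcp [0.5677 0.2607 0.0703] F [-0.7 -0.2 -0.2] t 4.42
```

View pics/s1.png

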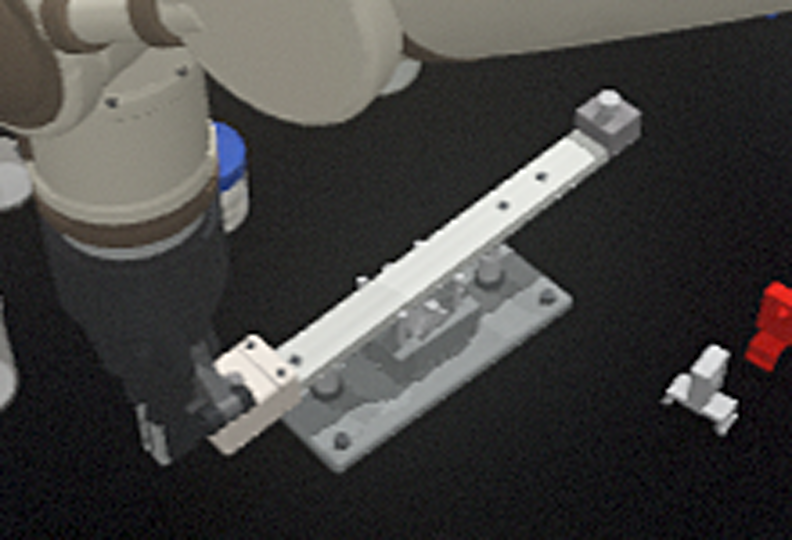

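```bash

python3 -m jog '[[0,-3,0,0,0,0,0],[0,-5,0,0,0,0,0],[0,-6,-0.1,0,0,0,0],[0,-7,-0.2,0,0,0,0],[0,-8,-0.3,0,0,0,0],[0,-9,-0.4,0,0,0,0],[0,-10,-0.5,0,0,0,0],[0,-11,-0.6,0,0,0,0],[0,-12,-0.7,0,0,0,0],[0,-13,-0.8,0,0,0,0]]'
python3 tilt.py
python3 -m jog '[[0,2,0,0,0,0,0],[0,4,0,0,0,0,0],[0,4,0,0,0,0,0],[0,4,0,0,0,0,0],[0,4,0,0,0,0,0],[0,4,0,0,0,0,0],[0,4,0,0,0,0,0],[0,4,0,0,0,0,0],[0,4,0,0,0,0,0],[0,4,0,0,0,0,0]]'
python3 tilt.py
```

```text
time: 5.3
tool_pos: [0.5665, 0.2478, 0.0704]
tool_rot: [0.718, 0.696, 0.0, -0.0]
contact_force: [-1.0, 4.5, 0.5]
opening: 0.001
gripper_force: 1.7
tilt -0.076 z@edge 0.0596 nozzle end y -0.0692
tcp [0.5665 0.2477 0.0704] F [-0.1  3.7  1.8] t 5.35
time: 6.18
tool_pos: [0.5666, 0.2517, 0.0703]
tool_rot: [0.719, 0.696, -0.0, 0.0]
contact_force: [-0.2, -0.2, -0.7]
opening: 0.0
gripper_force: 0.0
tilt -0.069 z@edge 0.0597 nozzle end y -0.0693
tcp [0.5666 0.2518 0.0703] F [ 0.5 -0.6  0.7] t 6.23
```

```bash
echo 'import sys;sys.exit(int(abs(a[0])<.045))' >> tilt.py
python3 -m jog '[[0,-3,0,0,0,0,0],[0,-4,0,0,0,0,0],[0,-5,-0.1,0,0,0,0],[0,-6,-0.3,0,0,0,0],[0,-7,-0.5,0,0,0,0],[0,-5,-0.4,0,0,0,0],[0,-3,-0.3,0,0,0,0],[0,-3,-0.3,0,0,0,0],[0,-3,-0.3,0,0,0,0],[0,-3,-0.3,0,0,0,0]]' && python3 tilt.py && 
python3 -m jog '[[0,-3,0,0,0,0,0],[0,-4,0,0,0,0,0],[0,-5,-0.1,0,0,0,0],[0,-6,-0.3,0,0,0,0],[0,-7,-0.5,0,0,0,0],[0,-5,-0.4,0,0,0,0],[0,-3,-0.3,0,0,0,0],[0,-3,-0.3,0,0,0,0],[0,-3,-0.3,0,0,0,0],[0,-3,-0.3,0,0,0,0]]' && python3 tilt.py && 
python3 -m jog '[[0,-3,0,0,0,0,0],[0,-4,0,0,0,0,0],[0,-5,-0.1,0,0,0,0],[0,-6,-0.3,0,0,0,0],[0,-7,-0.5,0,0,0,0],[0,-5,-0.4,0,0,0,0],[0,-3,-0.3,0,0,0,0],[0,-3,-0.3,0,0,0,0],[0,-3,-0.3,0,0,0,0],[0,-3,-0.3,0,0,0,0]]' && python3 tilt.py
```

```text
time: 7.07
tool_pos: [0.5661, 0.2487, 0.0702]
tool_rot: [0.718, 0.696, -0.0, 0.0]
contact_force: [-0.7, -0.7, 0.3]
opening: 0.002
gripper_force: 0.0
tilt -0.0668 z@edge 0.0596 nozzle end y -0.0717
tcp [0.5661 0.2487 0.0702] F [ 0.  -0.2 -0.2] t 7.12
time: 7.95
tool_pos: [0.5657, 0.2457, 0.0702]
tool_rot: [0.718, 0.696, -0.0, 0.0]
contact_force: [-0.6, -0.4, -0.4]
opening: 0.001
gripper_force: 0.0
tilt -0.0626 z@edge 0.0598 nozzle end y -0.0737
tcp [0.5657 0.2457 0.0702] F [-0.1  0.1  0.2] t 8.0
time: 8.83
tool_pos: [0.5653, 0.2427, 0.0702]
tool_rot: [0.718, 0.696, -0.0, 0.0]
contact_force: [0.7, -0.3, 0.1]
opening: 0.0
gripper_force: 0.0
tilt -0.0658 z@edge 0.0597 nozzle end y -0.0779
tcp [0.5653 0.2427 0.0702] F [-0.7 -0.8  0. ] t 8.88
```

```bash
python3 -m jog '[[0,-3,0,0,0,0,0],[0,-4,0,0,0,0,0],[0,-5,-0.1,0,0,0,0],[0,-6,-0.3,0,0,0,0],[0,-7,-0.5,0,0,0,0],[0,-5,-0.4,0,0,0,0],[0,-3,-0.3,0,0,0,0],[0,-3,-0.3,0,0,0,0],[0,-3,-0.3,0,0,0,0],[0,-3,-0.3,0,0,0,0]]' |grep xx; python3 tilt.py && 
python3 -m jog '[[0,-3,0,0,0,0,0],[0,-4,0,0,0,0,0],[0,-5,-0.1,0,0,0,0],[0,-6,-0.3,0,0,0,0],[0,-7,-0.5,0,0,0,0],[0,-5,-0.4,0,0,0,0],[0,-3,-0.3,0,0,0,0],[0,-3,-0.3,0,0,0,0],[0,-3,-0.3,0,0,0,0],[0,-3,-0.3,0,0,0,0]]' >/dev/null && python3 tilt.py && 
python3 -m jog '[[0,-3,0,0,0,0,0],[0,-4,0,0,0,0,0],[0,-5,-0.1,0,0,0,0],[0,-6,-0.3,0,0,0,0],[0,-7,-0.5,0,0,0,0],[0,-5,-0.4,0,0,0,0],[0,-3,-0.3,0,0,0,0],[0,-3,-0.3,0,0,0,0],[0,-3,-0.3,0,0,0,0],[0,-3,-0.3,0,0,0,0]]' >/dev/null && python3 tilt.py && 
python3 -m jog '[[0,-3,0,0,0,0,0],[0,-4,0,0,0,0,0],[0,-5,-0.1,0,0,0,0],[0,-6,-0.3,0,0,0,0],[0,-7,-0.5,0,0,0,0],[0,-5,-0.4,0,0,0,0],[0,-3,-0.3,0,0,0,0],[0,-3,-0.3,0,0,0,0],[0,-3,-0.3,0,0,0,0],[0,-3,-0.3,0,0,0,0]]' >/dev/null && python3 tilt.py
```

```text
tilt -0.0598 z@edge 0.0597 nozzle end y -0.0801
tcp [0.5649 0.2397 0.0702] F [ 0.2 -0.2  0.3] t 9.77
tilt -0.0646 z@edge 0.0595 nozzle end y -0.0844
tcp [0.5645 0.2367 0.0702] F [ 0.3 -0.4 -0.6] t 10.65
tilt 0.0111 z@edge 0.0596 nozzle end y -0.0875
tcp [0.5641 0.2337 0.0702] F [0.7 0.6 0.3] t 11.53
```

```bash
python3 -m jog '[[0,3,0,0,0,0,0],[0,6,0,0,0,0,0],[0,6,0,0,0,0,0],[0,6,0,0,0,0,0],[0,6,0,0,0,0,0],[0,6,0,0,0,0,0],[0,6,0,0,0,0,0],[0,6,0,0,0,0,0],[0,6,0,0,0,0,0],[0,6,0,0,0,0,0]]' |grep time; python3 tilt.py
python3 -m jog '[[0,0,0,0,0,0,0],[0,0,0,0,0,0,0],[0,0,0,0,0,0,0],[0,0,0,0,0,0,0],[0,0,0,0,0,0,0],[0,0,0,0,0,0,0],[0,0,0,0,0,0,0],[0,0,0,0,0,0,0],[0,0,0,0,0,0,0],[0,0,0,0,0,0,0]]' |grep time; python3 tilt.py
```

```text
time: 12.37
tilt 0.008 z@edge 0.0596 nozzle end y -0.0873
tcp [0.5644 0.2398 0.0703] F [ 0.4 -0.5 -0. ] t 12.42
time: 13.25
tilt 0.007 z@edge 0.0596 nozzle end y -0.0875
tcp [0.5644 0.2398 0.0703] F [-0.2  0.9  0.5] t 13.3
```

```bash
python3 -m jog '[[0,-4,0,0,0,0,0],[0,-7,0,0,0,0,0],[0,-9,0,0,0,0,0],[0,-10,0,0,0,0,0],[0,-10.5,0,0,0,0,0],[0,-11,0,0,0,0,0],[0,-11.5,0,0,0,0,0],[0,-11.5,0,0,0,0,0],[0,-11.5,0,0,0,0,0],[0,-11.5,0,0,0,0,0]]' |egrep 'time|force'; python3 tilt.py;python3 tilt.py
python3 -m jog '[[0,1,0,0,0,0,0],[0,3,0,0,0,0,0],[0,6,0,0,0,0,0],[0,9,0,0,0,0,0],[0,9,0,0,0,0,0],[0,9,0,0,0,0,0],[0,9,0,0,0,0,0],[0,9,0,0,0,0,0],[0,9,0,0,0,0,0],[0,9,0,0,0,0,0]]' |grep time; python3 tilt.py;python3 tilt.py
```

```text
time: 14.13
contact_force: [0.1, 1.4, 0.4]
gripper_force: 1.0
tilt 0.0062 z@edge 0.0594 nozzle end y -0.0875
tcp [0.564  0.2286 0.0704] F [ 0.4  2.  -0.1] t 14.18
tilt 0.0105 z@edge 0.0597 nozzle end y -0.0876
tcp [0.5641 0.2286 0.0704] F [-0.2  2.5 -0.4] t 14.23
time: 15.07
tilt 0.0037 z@edge 0.0596 nozzle end y -0.0875
tcp [0.5643 0.2373 0.0703] F [0.3 0.2 0.2] t 15.12
tilt 0.004 z@edge 0.0595 nozzle end y -0.0874
tcp [0.5643 0.2373 0.0703] F [0.3 0.1 0.1] t 15.17
```

```bash
python3 -m jog '[[0,-4,0,0,0,0,0],[0,-7,0,0,0,0,0],[0,-8.5,0,0,0,0,0],[0,-9,0,0,0,0,0],[0,-9.5,0,0,0,0,0],[0,-10,0,0,0,0,0],[0,-10,0,0,0,0,0],[0,-8,0,0,0,0,0],[0,-4,0,0,0,0,0],[0,2,0,0,0,0,0]]' |egrep 'time|force'; python3 tilt.py
python3 -m jog '[[0,8,0,0,0,0,0],[0,14,0,0,0,0,0],[0,20,0,0,0,0,0],[0,25,0,0,0,0,0],[0,25,-30,0,0,0,0],[0,25,-60,0,0,0,0],[0,25,-90,0,0,0,0],[0,25,-90,0,0,0,0],[0,25,-90,0,0,0,0],[0,25,-90,0,0,0,0]]' |grep time; python3 tilt.py;python3 tilt.py
```

```text
time: 16.0
contact_force: [1.2, 0.3, 0.6]
gripper_force: 0.0
tilt 0.0097 z@edge 0.0597 nozzle end y -0.0896
tcp [0.5643 0.2405 0.0703] F [-1.   0.9  0.1] t 16.05
time: 16.88
tilt 0.0076 z@edge 0.0594 nozzle end y -0.0897
tcp [0.4767 0.2676 0.071 ] F [-0.2 -0.1  0.4] t 16.93
tilt 0.0086 z@edge 0.0595 nozzle end y -0.0897
tcp [0.4769 0.2675 0.071 ] F [ 0.2  0.6 -0.7] t 16.98
```

The arm is level. I mixed up columns in that last retreat and the tool moved sideways instead of up, but it touched nothing. The arm now sits a little past the middle of its balance window, so I'll nudge it back about 1 mm from the nozzle end.

```bash
python3 -m jog '[[0,0,0,-35,0,0,0],[0,0,0,-70,0,0,0],[0,0,0,-100,0,0,0],[0,-38,8,-100,0,0,0],[0,-76,16,-100,0,0,0],[0,-114,24,-100,0,0,0],[0,-152,32,-100,0,0,0],[0,-190,40,-100,0,0,0],[0,-228,48,-100,0,0,0],[0,-266,56,-100,0,0,0]]' |grep _
python3 -c "
from h import *
to(.5583,-.118,.071,-1.4)"
```

```text
tool_pos: [0.5237, -0.003, 0.171]
tool_rot: [0.719, 0.695, 0.0, 0.001]
contact_force: [0.2, -0.0, -0.7]
gripper_force: 0.0
shift [-113.8   38.2  100.1] turn [ 0.1  0.  -0.5] pos [ 0.5237 -0.003   0.171 ] t 17.82 F [ 0.2 -0.  -0.7] tips 0.022
```

```bash
python3 -m jog '[[0,-38,13,0,0,0,0],[0,-76,26,0,0,0,0],[0,-114,38,0,0,0,0],[0,-114,38,35,0,0,0],[0,-114,38,70,0,0,0],[0,-114,38,100,0,0,0],[0,-114,38,100,0,0,0],[0,-106,38,100,0,0,0],[0,-101,38,100,0,0,0],[0,-101,38,100,0,0,0]]' |grep _
python3 tilt.py
python3 -m jog '[[0,3,0,0,0,0,0],[0,4,0,0,0,0,0],[0,4.5,0,0,0,0,0],[0,5,0,0,0,0,0],[0,5.5,0,0,0,0,0],[0,6,0,0,0,0,0],[0,6,0,0,0,0,0],[0,6,0,0,0,0,0],[0,6,0,0,0,0,0],[0,6,0,0,0,0,0]]' |grep _
python3 tilt.py
```

```text
tool_pos: [0.5594, -0.1022, 0.0731]
tool_rot: [0.718, 0.696, 0.001, 0.002]
contact_force: [-0.6, 0.1, 0.0]
gripper_force: 0.0
tilt 0.0121 z@edge 0.0596 nozzle end y -0.0916
tcp [ 0.5593 -0.1025  0.0731] F [ 0.  -0.1 -0.2] t 18.7
tool_pos: [0.5575, -0.0967, 0.0703]
tool_rot: [0.718, 0.696, -0.0, -0.0]
contact_force: [0.7, -3.1, 0.3]
gripper_force: 1.3
tilt 0.0205 z@edge 0.0596 nozzle end y -0.0857
tcp [ 0.5575 -0.0967  0.0703] F [-0.4 -2.1  0.3] t 19.58
```

```bash
python3 -m jog '[[0,-2,0,0,0,0,0],[0,-6,0,0,0,0,0],[0,-12,0,0,0,0,0],[0,-20,0,0,0,0,0],[0,-20,0,0,0,0,0],[0,-20,0,0,0,0,0],[0,-20,0,0,0,0,0],[0,-20,0,0,0,0,0],[0,-20,0,0,0,0,0],[0,-20,0,0,0,0,0]]' |grep _
python3 tilt.py;python3 tilt.py
```

```text
tool_pos: [0.5568, -0.1164, 0.0703]
tool_rot: [0.718, 0.696, 0.0, -0.0]
contact_force: [0.4, 0.3, 0.0]
gripper_force: 0.0
tilt -0.0687 z@edge 0.0596 nozzle end y -0.1083
tcp [ 0.5568 -0.1164  0.0703] F [ 0.2 -0.5 -0.7] t 20.47
tilt -0.0661 z@edge 0.0596 nozzle end y -0.1082
tcp [ 0.5568 -0.1164  0.0703] F [-0.2 -0.   0.4] t 20.52
```

```bash
python3 -m jog '[[0,-5,0,-35,0,0,0],[0,-5,0,-70,0,0,0],[0,10,0,-100,0,0,0],[0,50,0,-100,0,0,0],[0,90,0,-100,0,0,0],[0,130,0,-100,0,0,0],[0,170,0,-100,0,0,0],[0,210,0,-100,0,0,0],[0,250,0,-100,0,0,0],[0,290,0,-100,0,0,0]]' |grep _
python3 -c "
from h import *
to(.5655,.255,.071,-1.4)"
```

```text
tool_pos: [0.5659, 0.1753, 0.1704]
tool_rot: [0.718, 0.696, 0.0, 0.0]
contact_force: [1.2, -0.3, -0.5]
gripper_force: 0.0
shift [79.6 -3.  99.4] turn [ 0.  -0.  -0.5] pos [0.5659 0.1753 0.1704] t 21.35 F [ 1.2 -0.3 -0.5] tips 0.022
```

```bash
python3 -m jog '[[0,40,-2,0,0,0,0],[0,80,-3,0,0,0,0],[0,80,-3,0,0,0,0],[0,80,-3,35,0,0,0],[0,80,-3,70,0,0,0],[0,80,-3,98,0,0,0],[0,80,-3,98,0,0,0],[0,70,-3,98,0,0,0],[0,65,-3,98,0,0,0],[0,65,-3,98,0,0,0]]' |grep _
python3 -m jog '[[0,0,0,0,0,0,0],[0,0,0,0,0,0,0],[0,0,0,0,0,0,0],[0,0,0,0,0,0,0],[0,0,0,0,0,0,0],[0,0,0,0,0,0,0],[0,0,0,0,0,0,0],[0,0,0,0,0,0,0],[0,0,0,0,0,0,0],[0,0,0,0,0,0,0]]' |grep _
python3 tilt.py
python3 -c "
from h import *
to(.5645,.2283,.071,-1.4)"
```

```text
tool_pos: [0.5674, 0.2372, 0.0752]
tool_rot: [0.719, 0.695, 0.002, 0.001]
contact_force: [1.0, 0.0, 0.9]
gripper_force: 0.0
tool_pos: [0.5653, 0.2383, 0.0722]
tool_rot: [0.718, 0.696, -0.0, -0.0]
contact_force: [0.8, 0.0, 0.1]
gripper_force: 0.0
tilt -0.062 z@edge 0.0596 nozzle end y -0.082
tcp [0.5653 0.2383 0.0722] F [ 0.2 -0.3  0.5] t 23.07
shift [-10.   -0.5   1.2] turn [-0.   0.  -0.5] pos [0.5653 0.2383 0.0722] t 23.07 F [ 0.2 -0.3  0.5] tips 0.022
```

```bash
python3 -m jog '[[0,-2,0,0,0,0,0],[0,-4,0,0,0,0,0],[0,-5,0,-0.1,0,0,0],[0,-6,0,-0.2,0,0,0],[0,-7,0,-0.3,0,0,0],[0,-8,0,-0.4,0,0,0],[0,-9,0,-0.5,0,0,0],[0,-10,0,-0.6,0,0,0],[0,-8,0,-0.6,0,0,0],[0,-4,0,-0.6,0,0,0]]' |grep _
python3 tilt.py
python3 -m jog '[[0,0,0,0,0,0,0],[0,0,0,0,0,0,0],[0,0,0,0,0,0,0],[0,0,0,0,0,0,0],[0,0,0,0,0,0,0],[0,0,0,0,0,0,0],[0,0,0,0,0,0,0],[0,0,0,0,0,0,0],[0,0,0,0,0,0,0],[0,0,0,0,0,0,0]]' |grep _
python3 tilt.py
```

```text
tool_pos: [0.5651, 0.2336, 0.0727]
tool_rot: [0.719, 0.695, -0.001, 0.0]
contact_force: [0.4, -0.7, 0.8]
gripper_force: 0.0
tilt -0.0337 z@edge 0.0596 nozzle end y -0.0899
tcp [0.565  0.2346 0.0727] F [0.2 0.6 0.5] t 23.95
tool_pos: [0.5652, 0.2343, 0.0729]
tool_rot: [0.718, 0.696, 0.0, 0.0]
contact_force: [-0.0, 0.6, -0.1]
gripper_force: 0.0
tilt 0.0256 z@edge 0.0596 nozzle end y -0.0908
tcp [0.5652 0.2343 0.0729] F [-0.1  0.   0.3] t 24.83
```

```bash
python3 -m jog '[[0,3,0,0,0,0,0],[0,6,0,0,0,0,0],[0,9,0,0,0,0,0],[0,9,0,0,0,0,0],[0,9,0,0,0,0,0],[0,9,0,0,0,0,0],[0,9,0,0,0,0,0],[0,9,0,0,0,0,0],[0,9,0,0,0,0,0],[0,9,0,0,0,0,0]]' |grep _
python3 tilt.py; python3 tilt.py; python3 tilt.py
```

```text
tool_pos: [0.5655, 0.2432, 0.0729]
tool_rot: [0.719, 0.695, -0.0, -0.0]
contact_force: [0.7, 0.3, -0.0]
gripper_force: 0.0
tilt 0.02 z@edge 0.0594 nozzle end y -0.0902
tcp [0.5655 0.2432 0.0729] F [-0.8 -0.1 -0.5] t 25.72
tilt 0.0232 z@edge 0.0595 nozzle end y -0.0905
tcp [0.5655 0.2433 0.0729] F [ 0.2 -0.8  0.1] t 25.77
tilt 0.0188 z@edge 0.0596 nozzle end y -0.0904
tcp [0.5655 0.2433 0.0729] F [-0.1  0.3 -0. ] t 25.82
```

The tilt of about 0.02 means the arm is just past the window and touching the nozzle post's plunger. I'll nudge it back about 3 mm from the nozzle end, to TCP y ≈ -0.1003, which matches the first balanced spot.

```bash
python3 -m jog '[[0,5,0,-35,0,0,0],[0,5,0,-70,0,0,0],[0,-10,0,-100,0,0,0],[0,-50,0,-100,0,0,0],[0,-90,0,-100,0,0,0],[0,-130,0,-100,0,0,0],[0,-170,0,-100,0,0,0],[0,-210,0,-100,0,0,0],[0,-250,0,-100,0,0,0],[0,-290,0,-100,0,0,0]]' >/dev/null
python3 -m jog '[[0,-40,0,0,0,0,0],[0,-75,0,0,0,0,0],[0,-75,0,0,0,0,0],[0,-75,0,35,0,0,0],[0,-75,0,70,0,0,0],[0,-75,0,100,0,0,0],[0,-75,0,100,0,0,0],[0,-75,0,100,0,0,0],[0,-75,0,100,0,0,0],[0,-75,0,100,0,0,0]]' |grep _
python3 -c "
from h import *
to(.5568,-.1035,.072,-1.4)"
```

```text
tool_pos: [0.5556, -0.1221, 0.0757]
tool_rot: [0.718, 0.696, 0.001, 0.002]
contact_force: [-0.4, 0.5, 1.2]
gripper_force: 0.0
shift [18.7  0.5  3.7] turn [ 0.3  0.1 -0.4] pos [ 0.5556 -0.1221  0.0757] t 27.48 F [-0.4  0.5  1.2] tips 0.022
```

```bash
python3 -m jog '[[0,8,0,0,0,0,0],[0,14,0,0,0,0,0],[0,16,0,0,0,0,0],[0,16,0,0,0,0,0],[0,16,0,0,0,0,0],[0,16,0,0,0,0,0],[0,16,0,0,0,0,0],[0,16,0,0,0,0,0],[0,16,0,0,0,0,0],[0,16,0,0,0,0,0]]' |grep _
python3 tilt.py
```

```text
tool_pos: [0.5542, -0.1056, 0.0729]
tool_rot: [0.719, 0.695, -0.0, -0.0]
contact_force: [0.2, 0.7, -0.8]
gripper_force: 0.0
tilt 0.0183 z@edge 0.0595 nozzle end y -0.0957
tcp [ 0.5542 -0.1056  0.0729] F [-0.7  0.7 -0.5] t 28.37
```

```bash
python3 -m jog '[[0,1,3,0,0,0,0],[0,2,3,0,0,0,0],[0,2.7,3,0,0,0,0],[0,3.4,3,0,0,0,0],[0,4,3,0,0,0,0],[0,4.6,3,0,0,0,0],[0,4.6,3,0,0,0,0],[0,2,3,0,0,0,0],[0,-4,3,0,0,0,0],[0,-12,3,0,0,0,0]]' |grep _
python3 -m jog '[[0,-6,0,0,0,0,0],[0,-12,0,0,0,0,0],[0,-12,0,0,0,0,0],[0,-12,0,0,0,0,0],[0,-12,0,0,0,0,0],[0,-12,0,0,0,0,0],[0,-12,0,0,0,0,0],[0,-12,0,0,0,0,0],[0,-12,0,0,0,0,0],[0,-12,0,0,0,0,0]]' |grep _
sed -i 's/(z>.056)&(Y<.06)/(z>.056)\&(z<.078)\&(Y>-.107)\&(Y<.06)/' tilt.py
python3 tilt.py;python3 tilt.py;python3 tilt.py
```

```text
tool_pos: [0.5566, -0.1175, 0.0727]
tool_rot: [0.718, 0.696, 0.0, -0.0]
contact_force: [0.4, 0.0, -0.1]
gripper_force: 0.0
tool_pos: [0.5564, -0.1295, 0.0729]
tool_rot: [0.718, 0.696, 0.0, -0.0]
contact_force: [-0.3, 0.1, -0.1]
gripper_force: 0.0
tilt 0.0039 z@edge 0.0596 nozzle end y -0.0896
tcp [ 0.5564 -0.1295  0.0729] F [-1.2  0.1 -0.8] t 30.08
tilt 0.0047 z@edge 0.0596 nozzle end y -0.0897
tcp [ 0.5564 -0.1295  0.0729] F [-0.1  1.  -0.5] t 30.13
tilt 0.0085 z@edge 0.0596 nozzle end y -0.0896
tcp [ 0.5564 -0.1295  0.0729] F [ 0.2 -0.2 -0.3] t 30.18
```

```bash
python3 -m jog '[[0,12,0,0,0,0,0],[0,20,0,0,0,0,0],[0,25,0,0,0,0,0],[0,27.5,0,0,0,0,0],[0,28.5,0,0,0,0,0],[0,29.2,0,0,0,0,0],[0,29.8,0,0,0,0,0],[0,30.2,0,0,0,0,0],[0,28,0,0,0,0,0],[0,20,0,0,0,0,0]]' |grep _
python3 -m jog '[[0,-10,0,0,0,0,0],[0,-20,0,0,0,0,0],[0,-20,0,0,0,0,0],[0,-20,0,0,0,0,0],[0,-20,0,0,0,0,0],[0,-20,0,0,0,0,0],[0,-20,0,-20,0,0,0],[0,-20,0,-50,0,0,0],[0,-20,0,-80,0,0,0],[0,-20,0,-110,0,0,0]]' |grep _
python3 tilt.py;python3 tilt.py;python3 tilt.py
python3 -c "
from h import *
to(.4225,.020,.15,9)"
```

```text
tool_pos: [0.5568, -0.1089, 0.0727]
tool_rot: [0.718, 0.696, 0.0, -0.001]
contact_force: [0.5, -0.5, -0.6]
gripper_force: 0.0
tool_pos: [0.556, -0.129, 0.1839]
tool_rot: [0.718, 0.696, -0.0, -0.0]
contact_force: [-0.3, -0.5, 0.3]
gripper_force: 0.0
tilt -0.0122 z@edge 0.0596 nozzle end y -0.0866
tcp [ 0.5597 -0.1305  0.1913] F [ 3.7 -1.   4.7] t 31.9
tilt -0.0114 z@edge 0.0595 nozzle end y -0.0867
tcp [ 0.5597 -0.1306  0.1892] F [ 0.7 -0.4  0.9] t 31.95
tilt -0.0016 z@edge 0.0595 nozzle end y -0.0868
tcp [ 0.5583 -0.13    0.1862] F [-1.2  0.6 -0.3] t 32.0
shift [ 145.7 -140.7   35. ] turn [  0.3   0.2 -10.8] pos [ 0.5583 -0.13    0.1862] t 32.0 F [-1.2  0.6 -0.3] tips 0.022
```

Balanced near the middle of the window, with the nozzle end at y ≈ -0.087. Next I'll fetch the clip.

```bash
python3 -m jog '[[0.5,26,-25,6,0,0,-2],[0.5,52,-50,12,0,0,-4],[0.5,78,-75,18,0,0,-6],[0.5,104,-100,24,0,0,-8],[0.5,130,-126,30,0,0,-10],[0.5,146,-141,35,0,0,-10.5],[0.5,146,-141,35,0,0,-10.5],[0.5,146,-141,35,0,0,-10.5],[0.5,146,-141,35,0,0,-10.5],[0.5,146,-141,35,0,0,-10.5]]' 30 |grep _
python3 tilt.py
python3 -c "
from h import *
to(.4222,.0200,.041,8.5)"
```

```text
tool_pos: [0.4209, 0.0203, 0.148]
tool_rot: [0.652, 0.758, 0.0, 0.0]
contact_force: [-0.9, 0.3, 0.1]
gripper_force: 0.0
tilt -0.0027 z@edge 0.0596 nozzle end y -0.0873
tcp [0.421  0.0202 0.1481] F [-0.5  0.2 -0.5] t 32.88
shift [ -0.3   1.1 107.1] turn [0.  0.  0.1] pos [0.421  0.0202 0.1481] t 32.88 F [-0.5  0.2 -0.5] tips 0.022
```

Arm stays level (-0.003). Now down onto the lug and grip.

```bash
python3 -m jog '[[0.5,0,1,35,0,0,0],[0.5,0,1,65,0,0,0],[0.5,0,1,85,0,0,0],[0.5,0,1,98,0,0,0],[0.5,0,1,104,0,0,0],[0.5,0,1,107,0,0,0],[0.5,0,1,107,0,0,0],[0.5,0,1,107,0,0,0],[0.5,0,1,107,0,0,0],[0.5,0,1,107,0,0,0]]' 30
python3 -m jog '[[0,0,0,0,0,0,0],[0,0,0,0,0,0,0],[0,0,0,0,0,0,0],[0,0,0,0,0,0,0],[0,0,0,0,0,0,0],[0,0,0,0,0,0,0],[0,0,0,0,0,0,0],[0,0,0,0,0,0,0],[0,0,0,-5,0,0,0],[0,0,0,-15,0,0,0]]' 30
python3 -m jog '[[0,0,0,-30,0,0,0],[0,0,0,-60,0,0,0],[0,0,0,-85,0,0,0],[0,0,0,-85,0,0,0],[0,0,0,-85,0,0,0],[0,0,0,-85,0,0,0],[0,0,0,-85,0,0,0],[0,0,0,-85,0,0,0],[0,0,0,-85,0,0,0],[0,0,0,-85,0,0,0]]' 30
python3 tilt.py
python3 - <<'E'
from h import *
to(.5625,.1025,.141,-1.5)
for n,c in(("scene",(slice(120,320),slice(200,440))),("top",(slice(180,330),slice(200,380)))):
    p,d=env.camera(n);np.savez(n+"1.npz",p=p,d=d)
    cv2.imwrite(f"pics/{n}2.png",cv2.resize(cv2.cvtColor(p[c],cv2.COLOR_RGB2BGR),(720,600),interpolation=cv2.INTER_CUBIC))
E
```

```text
time: 33.72
tool_pos: [0.4221, 0.0208, 0.0419]
tool_rot: [0.652, 0.758, 0.0, 0.001]
contact_force: [0.3, 0.4, -0.4]
opening: 0.495
gripper_force: 0.0
time: 34.55
tool_pos: [0.4199, 0.0214, 0.0552]
tool_rot: [0.652, 0.758, -0.001, -0.001]
contact_force: [0.6, 0.6, -0.8]
opening: 0.104
gripper_force: 32.9
time: 35.38
tool_pos: [0.4207, 0.0212, 0.1402]
tool_rot: [0.652, 0.758, -0.0, -0.001]
contact_force: [0.1, 0.0, -0.5]
opening: 0.11
gripper_force: 32.9
tilt -0.0063 z@edge 0.0596 nozzle end y -0.0871
tcp [0.4209 0.0211 0.1404] F [ 0.2  0.  -0.5] t 35.43
shift [ 59.2 152.3  -0.8] turn [-0.1 -0.  10.1] pos [0.4209 0.0211 0.1404] t 35.43 F [ 0.2  0.  -0.5] tips 0.022
```

View pics/scene2.png

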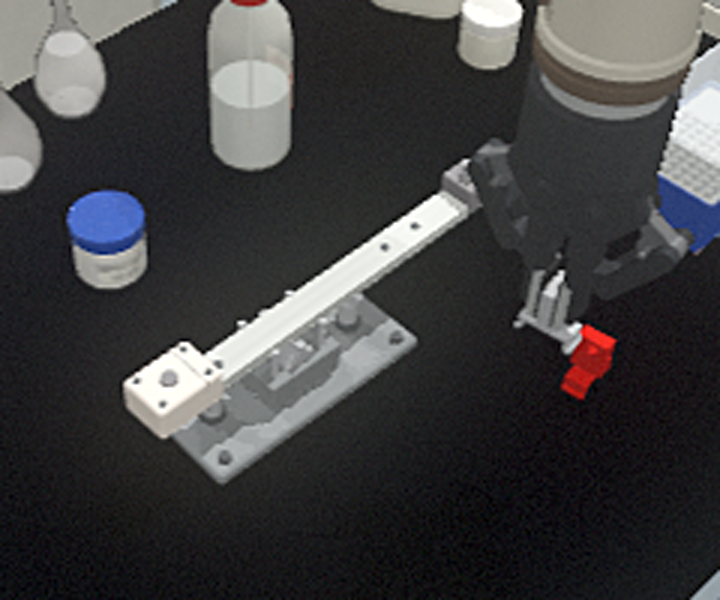

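The picture shows the clip held upright by its lug, with the arm level. I'll carry it over the bar and measure the clip against the bar in the same view.

```bash
python3 -m jog '[[0,10,25,0,0,0,2],[0,20,51,0,0,0,4],[0,30,76,0,0,0,6],[0,40,102,0,0,0,8],[0,50,128,0,0,0,10],[0,59,152,0,0,0,10],[0,59,152,0,0,0,10],[0,59,152,0,0,0,10],[0,59,152,0,0,0,10],[0,59,152,0,0,0,10]]' |grep _
python3 tilt.py
cat > rel.py <<'E'
from h import *
for n in("scene","top"):
    p,d=env.camera(n);np.savez(n+"2.npz",p=p,d=d);W=world(n,d);X,Y,z=[W[...,i] for i in range(3)];ok=d>0
    s=env.state();t=s["tool_pos"]
    B=ok&(z>.056)&(z<.066)&(Y>-.05)&(Y<.2)&(abs(X-.5625)<.03)
    L=[]
    for y in np.arange(-.04,.2,.01):
        q=W[B&(abs(Y-y)<.005)]
        if len(q)>12:
            x=np.percentile(q[:,0],[3,97]); 
            if .019<x[1]-x[0]<.028:L.append((y,x.mean()))
    L=np.array(L);a=np.polyfit(L[:,0],L[:,1],1);print(n,"bar slope",a[0].round(4),"x@edge",np.polyval(a,.1025).round(4),len(L))
    zs=t[2]-.0325
    C=ok&(abs(z-zs-.002)<.007)&(abs(X-t[0])<.03)&(abs(Y-t[1])<.03)
    q=W[C];r=cv2.minAreaRect(q[:,:2].astype(np.float32)*1000) if len(q)>5 else None
    print("clip",len(q),np.round(np.percentile(q,[2,98],axis=0)*1000,1).tolist(),r)
print(s["tool_pos"],env.state()["time"])
E
python3 rel.py
python3 - <<'E'
from h import *
p=np.load("scene2.npz")["p"];cv2.imwrite("pics/s3.png",cv2.resize(cv2.cvtColor(p[150:260,230:390],cv2.COLOR_RGB2BGR),(800,550),interpolation=cv2.INTER_CUBIC))
E
```

```text
tool_pos: [0.5617, 0.1019, 0.1406]
tool_rot: [0.716, 0.699, -0.0, -0.0]
contact_force: [-0.2, 0.2, -1.2]
gripper_force: 32.9
scene bar slope 0.002 x@edge 0.5615 20
clip 80 [[544.9, 93.6, 104.1], [577.4, 111.5, 116.6]] ((561.6519165039062, 103.39179992675781), (35.25100326538086, 17.6463565826416), 12.208517074584961)
top bar slope -0.034 x@edge 0.5564 2Traceback (most recent call last):
  File "tilt.py", line 7, in <module>
    a=np.polyfit(b[:,1],b[:,2],1)
    raise TypeError("expected non-empty vector for x")
TypeError: expected non-empty vector for x
Traceback (most recent call last):
  File "rel.py", line 16, in <module>
    print("clip",len(q),np.round(np.percentile(q,[2,98],axis=0)*1000,1).tolist(),r)
                                 ~~~~~~~~~~~~~^^^^^^^^^^^^^^^^^
IndexError: index -1 is out of bounds for axis 0 with size 0
```

View pics/s3.png

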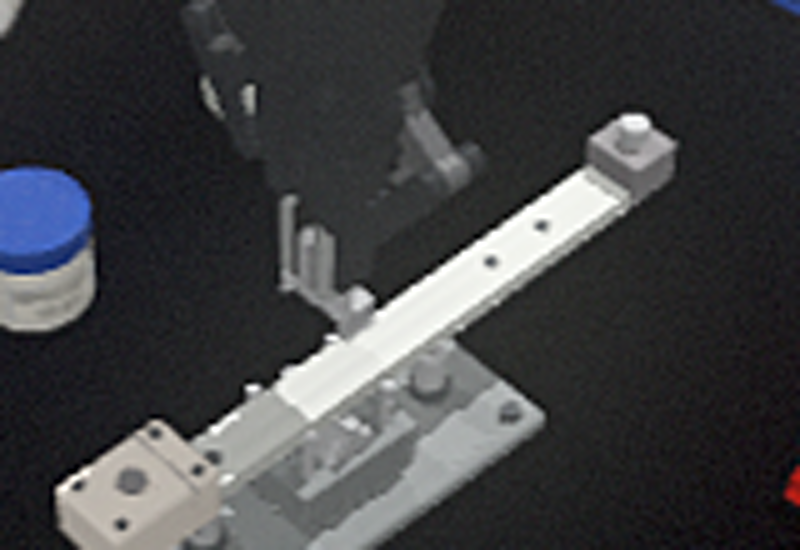

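The picture shows the clip above the bar at about the edge, with the arm level. I'll check the bar's yaw and centre line more carefully before lowering.

```bash
python3 - <<'E'
from h import *
f=np.load("scene2.npz");d=f["d"];W=world("scene",d);X,Y,z=[W[...,i] for i in range(3)];ok=d>0
for y in np.arange(-.08,.23,.02):
    q=W[ok&(abs(Y-y)<.005)&(z>.057)&(z<.079)&(abs(X-.5625)<.03)]
    if len(q):print(round(y,2),len(q),np.round(np.percentile(q[:,0],[2,98])*1000,1),np.round(np.percentile(q[:,0],[2,98]).mean()*1000,1),np.median(q[:,2]).round(4))
E
```

```text
-0.08 38 [546.3 574.7] 560.5 0.0729
-0.06 99 [548.  573.3] 560.7 0.0649
-0.04 41 [550.  572.5] 561.2 0.0595
-0.02 39 [549.9 573. ] 561.5 0.0602
0.0 41 [550.2 572.3] 561.3 0.06
0.02 44 [550.  573.5] 561.8 0.0592
0.04 48 [549.9 572.8] 561.4 0.0597
0.06 44 [550.4 572.7] 561.5 0.0592
0.08 42 [549.6 572.2] 560.9 0.059
0.1 49 [550.2 573.8] 562.0 0.0594
0.12 54 [548.8 572.5] 560.7 0.0593
0.14 51 [550.7 572.3] 561.5 0.0591
0.16 35 [550.3 573.2] 561.8 0.0591
0.18 110 [544.3 578.8] 561.5 0.0763
0.2 104 [544.1 578.8] 561.4 0.0762
0.22 112 [545.5 578.2] 561.8 0.07
```

```bash
python3 -m jog '[[0,0,0,15,0,0,-1],[0,0,0,28,0,0,-1.5],[0,0,0,34,0,0,-1.5],[0,0,0,36,0,0,-1.5],[0,0,0,36,0,0,-1.5],[0,0,0,36,0,0,-1.5],[0,0,0,36,0,0,-1.5],[0,0,0,36,0,0,-1.5],[0,0,0,36,0,0,-1.5],[0,0,0,36,0,0,-1.5]]' |grep _
python3 -m jog '[[0,0,0,0.7,0,0,0],[0,0,0,1.4,0,0,0],[0,0,0,2.1,0,0,0],[0,0,0,2.8,0,0,0],[0,0,0,3.5,0,0,0],[0,0,0,4.2,0,0,0],[0,0,0,5,0,0,0],[0,0,0,5,0,0,0],[0,0,0,5,0,0,0],[0,0,0,5,0,0,0]]' |grep _
python3 - <<'E'
from h import *
p,d=env.camera("scene");W=world("scene",d);X,Y,z=[W[...,i] for i in range(3)]
print(env.state()["contact_force"])
for y in(-.08,0.,.04,.2):
    q=W[(d>0)&(abs(Y-y)<.005)&(z>.045)&(z<.079)&(abs(X-.5615)<.03)];print(y,np.percentile(q[:,0],[2,98]).mean().round(4),np.percentile(q[:,2],90).round(4))
cv2.imwrite("pics/s4.png",cv2.resize(cv2.cvtColor(p[170:260,240:360],cv2.COLOR_RGB2BGR),(800,600),interpolation=cv2.INTER_CUBIC))
E
```

```text
tool_pos: [0.5628, 0.1022, 0.1053]
tool_rot: [0.706, 0.708, 0.0, 0.0]
contact_force: [-0.6, 0.5, -0.2]
gripper_force: 32.9
tool_pos: [0.5626, 0.1022, 0.0999]
tool_rot: [0.706, 0.708, -0.0, -0.0]
contact_force: [-0.3, 0.0, -0.7]
gripper_force: 32.9
[-0.173487   -0.60205969 -0.46973101]
-0.08 0.5601 0.0739
0.0 0.561 0.0606
0.04 0.5587 0.0603
0.2 0.5613 0.0782
```

View pics/s4.png

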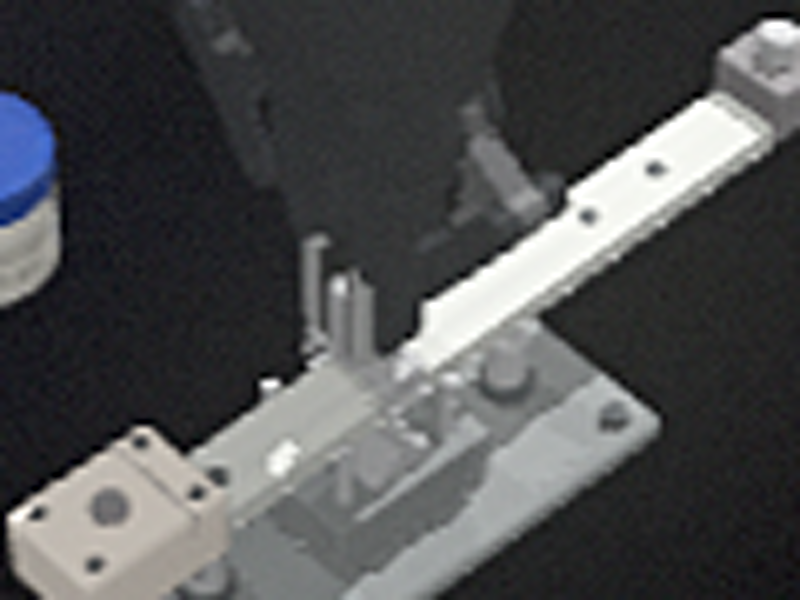

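The clip is just astride the bar, the arm is still level and there is no contact force. I'll correct 1 mm in x and keep lowering.

```bash
python3 -m jog '[[0,0,-0.5,0.4,0,0,0],[0,0,-1,0.8,0,0,0],[0,0,-1,1.5,0,0,0],[0,0,-1,2.2,0,0,0],[0,0,-1,3,0,0,0],[0,0,-1,3.7,0,0,0],[0,0,-1,4.5,0,0,0],[0,0,-1,5.2,0,0,0],[0,0,-1,5.7,0,0,0],[0,0,-1,5.7,0,0,0]]' |egrep '_force|pos'
python3 -m jog '[[0,0,0,0,0,0,0],[0,0,0,0.2,0,0,0],[0,0,0,0.4,0,0,0],[0,0,0,0.6,0,0,0],[0,0,0,0.8,0,0,0],[0,0,0,0.8,0,0,0],[0,0,0,0.8,0,0,0],[0,0,0,0.8,0,0,0],[0,0,0,0.8,0,0,0],[0,0,0,0.8,0,0,0]]' |egrep '_force|pos'
```

```text
tool_pos: [0.5615, 0.1022, 0.094]
contact_force: [-0.0, -0.2, -0.3]
gripper_force: 32.9
tool_pos: [0.5616, 0.1022, 0.0934]
contact_force: [0.4, -0.2, -0.6]
gripper_force: 32.9
```

```bash
python3 -m jog '[[0,0,0,0.1,0,0,0],[0,0,0,0.2,0,0,0],[0,0,0,0.3,0,0,0],[0,0,0,0.4,0,0,0],[0,0,0,0.5,0,0,0],[0,0,0,0.5,0,0,0],[0,0,0,0.5,0,0,0],[0,0,0,0.5,0,0,0],[0,0,0,0.5,0,0,0],[0,0,0,0.5,0,0,0]]' |egrep '_force|pos'
python3 -m jog '[[0,0,0,0.1,0,0,0],[0,0,0,0.2,0,0,0],[0,0,0,0.3,0,0,0],[0,0,0,0.4,0,0,0],[0,0,0,0.4,0,0,0],[0,0,0,0.4,0,0,0],[0,0,0,0.4,0,0,0],[0,0,0,0.4,0,0,0],[0,0,0,0.4,0,0,0],[0,0,0,0.4,0,0,0]]' |egrep '_force|pos'
python3 - <<'E'
from h import *
p,d=env.camera("scene");W=world("scene",d);X,Y,z=[W[...,i] for i in range(3)]
for y in(-.06,-.02,0.02,.04,.16,.2):
    q=W[(d>0)&(abs(Y-y)<.005)&(z>.045)&(z<.079)&(abs(X-.5615)<.008)];print(y,np.median(q[:,2]).round(4))
E
```

```text
tool_pos: [0.5616, 0.1023, 0.0929]
contact_force: [0.2, -0.7, -0.3]
gripper_force: 32.9
tool_pos: [0.5616, 0.1022, 0.0925]
contact_force: [0.4, -0.8, -0.7]
gripper_force: 32.9
-0.06 0.0635
-0.02 0.0595
0.02 0.0594
0.04 0.0592
0.16 0.0595
0.2 0.0776
```

```bash
python3 -m jog '[[0,0,0,0.1,0,0,0],[0,0,0,0.2,0,0,0],[0,0,0,0.3,0,0,0],[0,0,0,0.3,0,0,0],[0,0,0,0.3,0,0,0],[0,0,0,0.3,0,0,0],[0,0,0,0.3,0,0,0],[0,0,0,0.3,0,0,0],[0,0,0,0.3,0,0,0],[0,0,0,0.3,0,0,0]]' |egrep '_force|pos'
python3 -m jog '[[0,0,0,0.1,0,0,0],[0,0,0,0.2,0,0,0],[0,0,0,0.3,0,0,0],[0,0,0,0.3,0,0,0],[0,0,0,0.3,0,0,0],[0,0,0,0.3,0,0,0],[0,0,0,0.3,0,0,0],[0,0,0,0.3,0,0,0],[0,0,0,0.3,0,0,0],[0,0,0,0.3,0,0,0]]' |egrep '_force|pos'
```

```text
tool_pos: [0.5616, 0.1022, 0.0924]
contact_force: [-0.8, -0.1, 2.0]
gripper_force: 33.3
tool_pos: [0.5617, 0.1022, 0.0923]
contact_force: [-3.0, 0.0, 5.2]
gripper_force: 33.7
```

Seated: 5 N up. I'll relieve it and release.

```bash
python3 -m jog '[[0,0,0,-0.3,0,0,0],[0,0,0,-0.3,0,0,0],[0.12,0,0,-0.3,0,0,0],[0.14,0,0,-0.3,0,0,0],[0.16,0,0,-0.3,0,0,0],[0.2,0,0,-0.3,0,0,0],[0.3,0,0,-0.3,0,0,0],[0.4,0,0,-0.3,0,0,0],[0.4,0,0,-0.3,0,0,0],[0.4,0,0,-0.3,0,0,0]]' 20 |egrep '_force|pos|open'
python3 -m jog '[[0.4,0,0,-5,0,0,0],[0.4,0,0,-12,0,0,0],[0.4,0,0,-24,0,0,0],[0.4,0,0,-45,0,0,0],[0.4,0,0,-80,0,0,0],[0.4,0,0,-115,0,0,0],[0.4,-20,-35,-120,0,0,0],[0.4,-20,-75,-120,0,0,0],[0.4,-20,-115,-120,0,0,0],[0.4,-20,-155,-120,0,0,0]]' |egrep '_force|pos|time'
python3 -m jog '[[0.4,-10,-35,0,0,0,0],[0.4,-40,-50,0,0,0,0],[0.4,-80,-60,0,0,0,0],[0.4,-120,-60,0,0,0,0],[0.4,-160,-60,0,0,0,0],[0.4,-200,-60,0,0,0,0],[0.4,-200,-60,0,0,0,0],[0.4,-200,-60,0,0,0,0],[0.4,-200,-60,0,0,0,0],[0.4,-200,-60,0,0,0,0]]' |egrep '_force|pos|time'
python3 - <<'E'
from h import *
for n in("scene","top"):
    p,d=env.camera(n);W=world(n,d);X,Y,z=[W[...,i] for i in range(3)];ok=d>0
    q=W[ok&(abs(X-.5615)<.008)&(z>.055)&(z<.068)&(Y>-.05)&(Y<.17)&(abs(Y-.1025)>.02)];a=np.polyfit(q[:,1],q[:,2],1)
    print(n,"tilt",a[0].round(4),"z",np.polyval(a,.1025).round(4))
    for nm,m in(("lug",ok&(z>.075)),("clip",ok&(z>.0615)&(z<.07))):
        Q=W[m&(abs(X-.5615)<.03)&(abs(Y-.1025)<.03)];print(nm,len(Q),np.round(np.percentile(Q,[2,98],axis=0)*1000,1).tolist(),cv2.minAreaRect(Q[:,:2].astype(np.float32)*1000))
    if n=="scene":cv2.imwrite("pics/s5.png",cv2.resize(cv2.cvtColor(p[150:270,220:380],cv2.COLOR_RGB2BGR),(800,600),interpolation=cv2.INTER_CUBIC))
E
```

```text
tool_pos: [0.5616, 0.1022, 0.0922]
contact_force: [-0.3, -0.0, -0.7]
opening: 0.404
gripper_force: 0.0
time: 44.95
tool_pos: [0.4055, 0.0816, 0.2134]
contact_force: [0.0, -0.0, 1.4]
gripper_force: 0.0
time: 45.78
tool_pos: [0.3473, -0.1172, 0.2125]
contact_force: [-0.8, -0.4, 0.0]
gripper_force: 0.0
scene tilt 0.0002 z 0.0592
lug 119 [[556.2, 89.7, 75.4], [566.4, 112.5, 94.8]] ((562.0739135742188, 101.00676727294922), (12.481614112854004, 23.928569793701172), 2.482199192047119)
clip 78 [[545.1, 91.3, 61.7], [577.1, 111.9, 69.6]] ((561.7794189453125, 101.29713439941406), (35.70095443725586, 22.01825523376465), 13.542242050170898)
top tilt 0.0026 z 0.0596
lug 55 [[556.7, 89.3, 91.0], [565.5, 110.2, 95.5]] ((561.1881103515625, 99.69049835205078), (8.67838191986084, 20.87225341796875), 1.5776311159133911)
clip 81 [[546.0, 81.7, 61.6], [576.3, 119.3, 68.4]] ((555.2072143554688, 105.9646224975586), (33.18504333496094, 46.32666015625), 37.875099182128906)
```

View pics/s5.png

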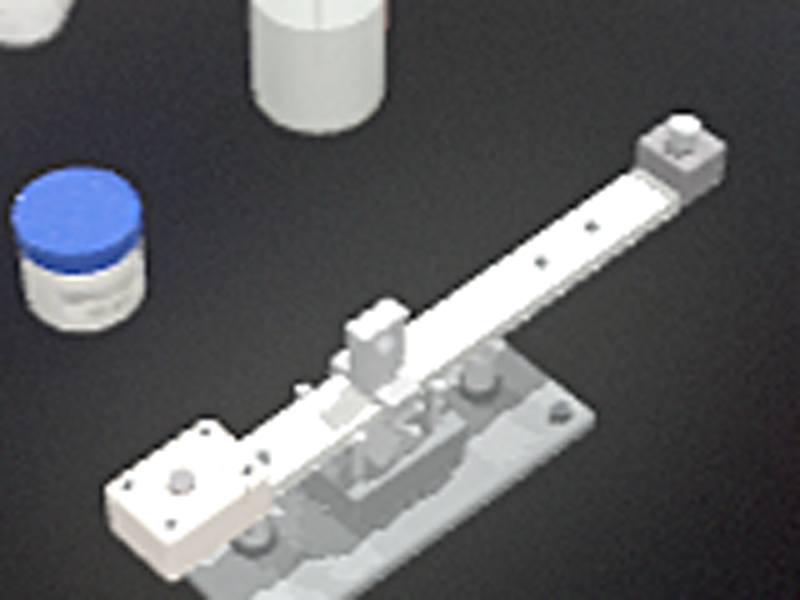

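The picture shows the clip seated astride the bar at about the edge, with its lug top at 94 mm as expected. The arm is level (tilt under 0.003), the clip is about 2 mm from the edge middle, and the robot is clear.

```bash
python3 -c "
from cell import env
print(env.hand_in())"
```

```text
the job is handed in; nothing more can be done
None
```

I handed the job in with the swing arm balanced level on the knife edge (tilt under 0.003 rad), the clip seated astride the bar about 2 mm from the edge middle, and the robot clear; the hand-in returned no verdict.

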